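# Cock the spring stamp and load a stopper

## Robot

A 7-joint arm with a two-finger parallel gripper is mounted at the origin on a cart in front of the work surface, level with it; the furniture and walls round the work are solid. World frame = base frame: x ahead of the robot, y to its left, z up, the work surface at z = 0. Lengths are in m, angles in rad, forces in N, time in s.
With the tool pointing down it reaches from about 0.425 to 0.925 m from the base axis. Payload 6.8 kg.
Tool frame: the origin (TCP) lies at the very end of the fingers, on their centre line; the grasp point (between the pads) lies 19 mm behind it; z points along the fingers, y is the line along which they close (so a half turn about z gives the same grasp; the last joint's range is limited). The gripper opens to 85 mm and grips with 20 to 120 N. Pads are 22 mm wide; open, the fingers measure 114 mm over their backs; the gripper's body (76 mm by 85 mm) begins 54 mm behind the grasp point. The pads swing forward as they close: fully open they stand 13 mm farther back than shut.
Start: joints at [1.024, 0.477, 0.022, 1.555, -0.011, 1.109, -0.083], TCP at [0.287, -0.611, 0.231] pointing down, gripper open.
Joint ranges: [-2.96, 2.96], [-0.34, 2.1], [-1.41, 1.46], [0.24, 2.44], [-1.37, 4.51], [0.17, 1.92], [-2.96, 2.96]. Speed limits (rad/s): [2.39, 2.39, 3.14, 3.14, 3.14, 3.14, 3.14].

## Interface

Orientations are given as a unit quaternion [w, x, y, z].
In Python, from station import telemetry, viewer, job, search_frame, cut_out gives the robot as it stands. The module is installed in compiled form; this text tells all that it offers.
- The arm moves only by the shell command python3 -m crank 'ROWS' [FORCE]. ROWS is JSON, a list of rows, each an object with "delta_rot": the turn, a rotation vector about the tool's x, y, z in degrees, a list of three; "xyz": the shift along the tool's x, y, z in m, a list of three; "fingers": the gripper command: -1 is fully open, 1 is shut, values between are in proportion. In form: [{"delta_rot": [ax, ay, az], "xyz": [dx, dy, dz], "fingers": fingers}, ...]. A call has 1 to 10 rows; each row is the pose to reach, as a shift and turn from the pose commanded when the call began, along the tool's axes at that moment; what a row does not reach only later rows make up. A row lasts 1/10 s, in which the tool goes at most 50 mm and 8.59 degrees, less where a joint would pass 70% of its speed; a pose out of reach is approached as far as the arm can. A call with a gripper value outside its range is refused whole. The fingers move at their own pace and stop on an object; FORCE is the grip in N (left out, the last holds). Time passes only in rows, so rows that repeat a pose let the fingers close. It gives the time, the measured TCP pose, the force, the opening and the grip force at its end, in the units of the state.
- telemetry.get_obs(): the state, without advancing time (a new reading comes with each control period).
- viewer.read_camera(name): name is "scene" or "top" or "wrist"; returns a dict with "img" (400x640x3 uint8, red, green, blue), "fx", "fy", "cx", "cy" (pixels), "origin" and "rotation" of the camera in the world. Camera axes: x right, y up, looking along -z (the intrinsics and any distortion apply to the point x, -y, -z); pixel columns grow to the right and rows downward; lengths in m; the calibration is good to about 2 mm. A picture is of the moment at which its call begins. There is no depth.
- job.hand_in(): hands the job in; it is judged then, once.
Trained networks look in the newest picture that a camera, given by its name, has taken for a name from the list of things; names that differ only in an ending like _2 or _b are one class to them, and where a whole thing is asked for, a point or a joint stands for the part that bears it (a point fixed in the world has none). Each returns a list of dicts, best first, with "score" (0 to 1); they miss things now and then, are a little off and sometimes report something else, mostly with a low value. They report only what shows in the picture. A call takes as long as a camera call. They do not tell look-alikes from the thing itself.
- search_frame(camera, thing): "pixel" ([column, row] in pixels, amid what is visible of it).
- cut_out(camera, thing): "pixels" (400x640 bool, what is visible of it) and "pixel" ([column, row] in pixels, amid what is visible of it).
The state is a dict: "t": time; "q": joint angles; "joint_vel": joint speeds; "joint_torque": joint torques, N m; "eef_pos": TCP position; "tool_rot": TCP orientation; "contact_force": force on the tool from outside, world axes, zero at the start; "torque": the same for the moment, N m; "gripper_width": opening from 0.0 (shut) to 1.0 (fully open); "grasp_force": force on a finger pad.
Only numpy, scipy, OpenCV 4.12 (cv2) and the standard library are available. Lean on these libraries where they do the work, as an engineer would, in place of code of your own. Each camera call takes 0.05 s, during which the arm holds its last target. There are 200 camera calls.

## Task

Get the spring stamp ready for its next stroke: draw its arm up and back by the side grip as far as the soft stop, then ease it forward onto its hair-trigger catch and let go, so that it stands cocked by itself. Then stand the stopper in the stamp's nest, wooden cap fully down and cork up. Do not ram the arm into the stop, never let it snap, and leave the other things on the bench where they are.

Things in the scene. Friction and masses are not known exactly. Their poses are not given: they have to be found in the camera images.
- stamp: bench stamp that marks the cork ends of stoppers, fixed to the bench: a green cast base 263 x 108 mm, 14 mm high (x = -178 to +85 mm). Origin on the bench top straight under the arm's hinge axis; x points from the nest to the catch (away from the robot at yaw 0), z up. The hinge axis runs along y, 80 mm above the origin, between two green cheeks
- stamp_arm (a joint): hinge angle of the arm, rad: 0 = fired, arm level, its die over the nest; grows as the grip is lifted and swung back (1.57 = upright). A torsion spring pulls it home with 0.5 N m at 0 and 1.3 N m at 1.6: with the weight about 5 N at the grip at first, 8 N near the catch
- grip (a point): centre of the arm's black side grip: a sleeve 18 mm in diameter, 56 mm long, that turns freely on its rod and lies along the stamp's y axis, on the arm's -y side. In the stamp's frame it is at x = -171 cos(angle), y = -45, z = 80 + 171 sin(angle) mm. It swings with the arm; the point's own orientation turns with the sleeve
- catch_slide (a point): fixed point on the base, 14 mm up, at the stamp's x = +49 mm: middle of the slide on which the catch block (158 mm high) is clamped, anywhere over 22 mm along x; the setting is not told. The block carries a rubber-nosed soft stop behind the arm and, on the +y side, 140 mm up, a sprung steel hook; a light push on the round thumb pad at the hook's tail fires it
- hinge (a point): centre of the hinge axis. Swung back, the arm's pin slips behind the hook unfelt, between 1.41 and 1.80 rad by the block's setting; 4 to 7 mm of grip travel later the soft stop begins (about 1.7 N per mm at the grip). Eased forward onto the hook, the pull on the hand falls to nothing. Dropped on it from 2 mm, or pulled forward with over 5 N, the arm may fire
- nest_floor (a point): the centre of the nest's inner floor, 18 mm above the bench, 125 mm in front (-x) of the hinge axis, at the stamp's y = 0. The nest is a round aluminium cup of 39 mm inner and 53 mm outer diameter whose rim stands 10 mm above its floor; while the arm is down the die closes it from above. z up
- stopper: the only stopper on the bench, standing with its cork up: a wooden cap of 36 mm diameter and 19 mm height, on it a cork of 20 mm diameter and 20 mm height, 39 mm in all, about 14 g. Origin at the centre of the cap's underside, z along the axis to the cork
- seal_cap_1: black neck cap, a cylinder of 34 mm diameter, 36 mm high, right of the stamp; a bystander. Origin at the centre of its underside
- seal_cap_3: another black neck cap of the same size behind the first; a bystander. Origin at the centre of its underside
- tally_counter: round metal hand counter on a foot, 20 x 42 x 47 mm, right of the stamp; a bystander. Origin at the centre of its underside
- smoothing_block: wooden block with a felt sole, 46 x 90 x 31 mm, left of the stamp; a bystander. Origin at the centre of its underside
There are look-alikes about, which are no part of the job. What is shaped like the stopper but green or red is not meant.

How it is judged:
By the outcome, as a careful person would: the job done as asked, in the order asked, and still so for the second after the job is handed in, with the robot touching nothing.
It also fails if it takes over 64 s, if anything falls off the work surface, if the arm or the gripper's body presses on something with over 40 N, if the wrist force passes 120 N, or if a joint passes its speed limit or range.

## Working session

There is one attempt and no reset: what is moved stays moved. The work goes in short steps, Python scripts to look and compute and a shell command to move; the robot and the scene stay as the last step left them, time stands still between calls to the robot, and variables do not carry over. Pictures are saved under pics/ and viewed, at most 10 in all, crops included, and the job is handed in when it is done.

```bash
mkdir -p pics; cat > h.py <<'E'
import numpy as np, cv2
from station import telemetry, viewer, job, search_frame, cut_out
from scipy.spatial.transform import Rotation as R
def rot(q): q=np.array(q,float); return R.from_quat([q[1],q[2],q[3],q[0]]).as_matrix() if q.shape==(4,) else q
def save(c,n,crop=None,s=1):
    d=viewer.read_camera(c); im=d["img"]
    if crop: x0,y0,x1,y1=crop; im=im[y0:y1,x0:x1]
    cv2.imwrite("pics/"+n,cv2.resize(im[:,:,::-1],None,fx=s,fy=s,interpolation=cv2.INTER_CUBIC)); return d
def ray(d,p):
    v=np.array([(p[0]-d["cx"])/d["fx"],-(p[1]-d["cy"])/d["fy"],-1.]); return np.array(d["origin"]),rot(d["rotation"])@v
def onz(d,p,z): o,v=ray(d,p); return o+v*(z-o[2])/v[2]
def proj(d,P):
    c=rot(d["rotation"]).T@(np.array(P)-np.array(d["origin"])); return np.array([d["cx"]+d["fx"]*c[0]/-c[2], d["cy"]-d["fy"]*c[1]/-c[2]])
def tri(d1,p1,d2,p2):
    A=[];b=[]
    for d,p in((d1,p1),(d2,p2)):
        o,v=ray(d,p);v=v/np.linalg.norm(v);M=np.eye(3)-np.outer(v,v);A.append(M);b.append(M@o)
    return np.linalg.lstsq(np.vstack(A),np.hstack(b),rcond=None)[0]
E
python3 - <<'E'
from h import *
np.set_printoptions(precision=4,suppress=True)
print(telemetry.get_obs())
for c in("top","scene"):
    d=save(c,c+"0.png"); print({k:v for k,v in d.items() if k!="img"})
    for t in("stamp","grip","catch_slide","stamp_arm","stopper","nest_floor","seal_cap_1","tally_counter","smoothing_block"):
        try: print(c,t,[(np.round(r["pixel"]),round(r["score"],2)) for r in search_frame(c,t)][:5])
        except Exception as e: print(c,t,e)
E
```

```text
{'t': 0.0, 'q': array([ 1.0239,  0.4778,  0.0223,  1.5564, -0.0115,  1.1093, -0.0831]), 'joint_vel': array([-0.0018,  0.0002,  0.0009, -0.0003,  0.0008,  0.0006,  0.0009]), 'joint_torque': array([ -0.001 , -59.6454,   1.608 , -28.12  ,   0.0125,   0.0093,
         0.    ]), 'eef_pos': array([ 0.2865, -0.6105,  0.2303]), 'tool_rot': array([-0.0009,  0.976 ,  0.2177, -0.0003]), 'contact_force': array([ 0.9592, -0.2056,  0.2587]), 'torque': array([ 0.0253, -0.0054, -0.0131]), 'grasp_force': 0.0, 'gripper_width': 1.0010038784006798}
{'fx': 460.1904141757331, 'fy': 460.1904141757331, 'cx': 318.87733582123707, 'cy': 199.8134234145839, 'origin': array([ 0.3031, -0.0137,  1.1042]), 'rotation': array([-0.6957, -0.0779,  0.0749,  0.7101])}
top stamp [(array([312., 204.]), 0.64)]
top grip [(array([318., 242.]), 0.52)]
top catch_slide [(array([312., 206.]), 0.71), (array([222., 187.]), 0.68)]
top stamp_arm [(array([306., 219.]), 0.58)]
top stopper [(array([369., 190.]), 0.7), (array([364., 227.]), 0.68), (array([396., 221.]), 0.58), (array([396., 255.]), 0.53)]
top nest_floor [(array([309., 202.
[... 302 characters left out ...]
361146186448, 'origin': array([0.0248, 0.324 , 0.8279]), 'rotation': array([-0.4407, -0.1509,  0.306 ,  0.8303])}
scene stamp [(array([304., 243.]), 0.95)]
scene grip [(array([345., 248.]), 0.59), (array([311., 236.]), 0.29)]
scene catch_slide [(array([305., 240.]), 0.87)]
scene stamp_arm [(array([308., 233.]), 0.97)]
scene stopper [(array([397., 209.]), 0.71), (array([421., 232.]), 0.7), (array([369., 226.]), 0.49), (array([351., 200.]), 0.48)]
scene nest_floor [(array([301., 239.]), 0.62)]
scene seal_cap_1 [(array([368., 174.]), 0.82), (array([377., 153.]), 0.7)]
scene tally_counter [(array([404., 166.]), 0.75)]
scene smoothing_block [(array([198., 267.]), 0.9), (array([312., 235.]), 0.3)]
```

```bash
python3 - <<'E'
import cv2
a=cv2.imread("pics/top0.png")[100:300,180:460];b=cv2.imread("pics/scene0.png")[120:320,180:460]
cv2.imwrite("pics/m.png",cv2.resize(cv2.vconcat([a,b]),None,fx=1.5,fy=1.5,interpolation=cv2.INTER_CUBIC))
cv2.imwrite("pics/a.png",cv2.resize(a,None,fx=2.8,fy=2.8,interpolation=cv2.INTER_CUBIC))
cv2.imwrite("pics/b.png",cv2.resize(b,None,fx=2.8,fy=2.8,interpolation=cv2.INTER_CUBIC))
E
```

```text
(no output)
```

View pics/a.png

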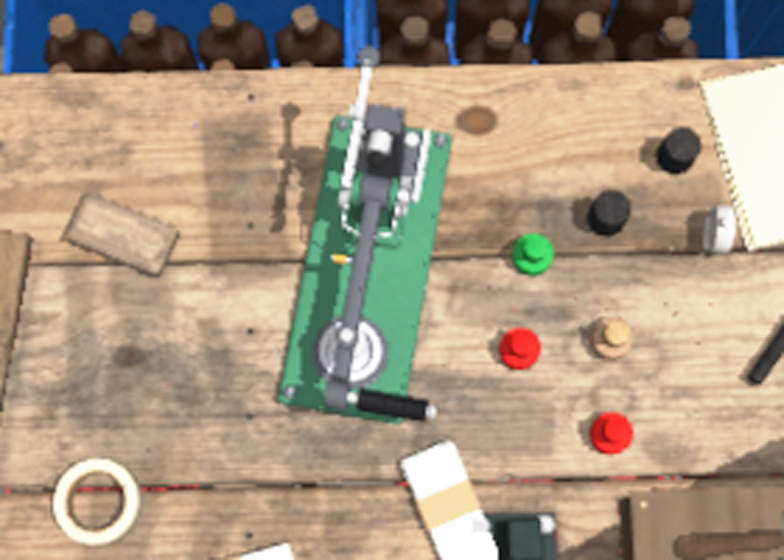

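View pics/b.png

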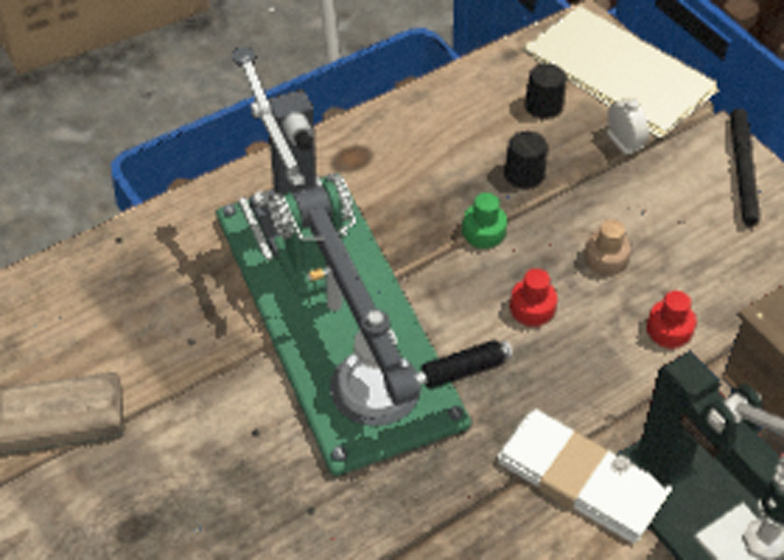

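Top crop: the tan stopper is at about (398,220), in the scene view at (397,208). Look-alikes in the top view: green (370,191), red (366,224) and red (398,255). The stamp's arm is down, with its black grip at top (321,244). The black neck caps are at (398,176) and (423,154), the counter is at (437,182), and a dark second press stands at the bottom right.

```bash
cat > pose.py <<'E'
from h import *
from scipy.optimize import least_squares
def S(p,P): c,s=np.cos(p[2]),np.sin(p[2]); return np.array([p[0]+c*P[0]-s*P[1],p[1]+s*P[0]+c*P[1],P[2]])
E
python3 - <<'E'
from pose import *
np.set_printoptions(precision=4,suppress=True)
dt=viewer.read_camera("top"); ds=viewer.read_camera("scene")
T=lambda x,y:np.array([180+x/2.8,100+y/2.8]); U=lambda x,y:np.array([180+x/2.8,120+y/2.8])
obs=[(dt,T(334,117),(.085,.054,.014)),(dt,T(452,134),(.085,-.054,.014)),(dt,T(278,402),(-.178,.054,.014)),(dt,T(402,421),(-.178,-.054,.014)),
(ds,U(219,206),(.085,.054,.014)),(ds,U(334,466),(-.178,.054,.014)),(ds,U(468,418),(-.178,-.054,.014)),
(dt,T(394,404),(-.171,-.045,.080)),(ds,U(463,362),(-.171,-.045,.080))]
f=lambda p:np.concatenate([proj(d,S(p,P))-px for d,px,P in obs])
r=least_squares(f,[.55,0,-.15],loss="soft_l1"); print(r.x); print(f(r.x).reshape(-1,2))
print("grip tri",tri(dt,T(394,404),ds,U(463,362)),"pred",S(r.x,(-.171,-.045,.08)))
print("stopper",tri(dt,(396,221),ds,(397,209)), onz(dt,T(615,330),.039), onz(ds,U(611,231),.039))
print("nest",S(r.x,(-.125,0,.018)))
# wrist picture too
E
```

```text
[ 0.603  -0.0028 -0.1932]
[[ 0.2656 -1.6992]
 [ 0.8061 -0.7558]
 [ 0.1968 -0.0643]
 [ 0.6777  0.9649]
 [-2.8489 -0.1134]
 [-1.1202  1.7319]
 [ 1.8219  0.4379]
 [ 0.2409  0.1284]
 [-0.3166  0.0745]]
grip tri [ 0.4263 -0.014   0.0809] pred [ 0.4265 -0.0142  0.08  ]
stopper [ 0.4837 -0.1958  0.0214] [ 0.4902 -0.2001  0.039 ] [ 0.4842 -0.2001  0.039 ]
nest [0.4803 0.0212 0.018 ]
```

```bash
python3 - <<'E'
import cv2
a=cv2.imread("pics/top0.png")[180:270,340:430];b=cv2.imread("pics/scene0.png")[170:260,340:430]
cv2.imwrite("pics/c.png",cv2.resize(cv2.hconcat([a,b]),None,fx=4,fy=4,interpolation=cv2.INTER_CUBIC))
E
```

```text
(no output)
```

View pics/c.png

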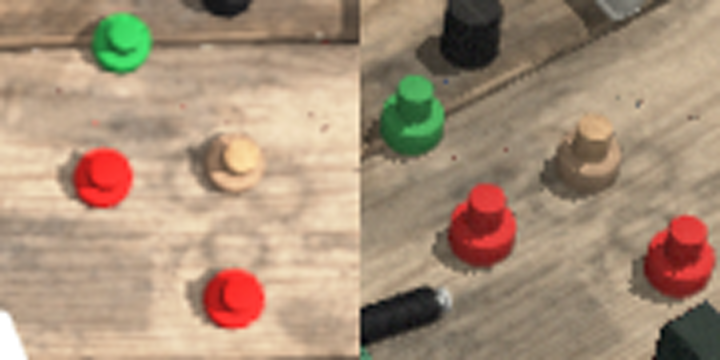

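```bash
cat >> pose.py <<'E'
ST=np.array([.603,-.0028,-.1932])
def go(P,yaw=ST[2],tilt=None):
    """tool-frame shift and turn to a world pose, tool down, tool y at world angle yaw"""
    o=telemetry.get_obs(); Rn=rot(o["tool_rot"]); y=np.array([np.cos(yaw),np.sin(yaw),0]); z=np.array([0,0,-1.])
    Rt=np.column_stack([np.cross(y,z),y,z])
    print("xyz",np.round(Rn.T@(np.array(P)-o["eef_pos"]),4),"rot",np.round(np.degrees(R.from_matrix(Rn.T@Rt).as_rotvec()),2))
E
python3 - <<'E'
from pose import *
go((.48,-.25,.25))
E
```

```text
xyz [ 0.3283 -0.2448 -0.0187] rot [  0.    -0.   -53.79]
```

```bash
python3 -m crank '[{"delta_rot":[0,0,-8],"xyz":[0.036,-0.027,-0.01],"fingers":-1},{"delta_rot":[0,0,-15],"xyz":[0.072,-0.054,-0.019],"fingers":-1},{"delta_rot":[0,0,-22],"xyz":[0.108,-0.081,-0.019],"fingers":-1},{"delta_rot":[0,0,-29],"xyz":[0.144,-0.108,-0.019],"fingers":-1},{"delta_rot":[0,0,-36],"xyz":[0.18,-0.135,-0.019],"fingers":-1},{"delta_rot":[0,0,-42],"xyz":[0.216,-0.162,-0.019],"fingers":-1},{"delta_rot":[0,0,-48],"xyz":[0.252,-0.189,-0.019],"fingers":-1},{"delta_rot":[0,0,-53.8],"xyz":[0.288,-0.216,-0.019],"fingers":-1},{"delta_rot":[0,0,-53.8],"xyz":[0.328,-0.245,-0.019],"fingers":-1},{"delta_rot":[0,0,-53.8],"xyz":[0.328,-0.245,-0.019],"fingers":-1}]' 40; python3 - <<'E'
from pose import *
go((.4265,-.0142,.15))
E
```

```text
t: 2.1
eef_pos: [0.4835, -0.2422, 0.2509]
tool_rot: [-0.0, 0.768, 0.64, 0.002]
contact_force: [-0.6, 0.3, 0.0]
gripper_width: 1.001
grasp_force: 0.0
xyz [ 0.2136 -0.0975  0.1014] rot [ 0.13 -0.19  0.66]
```

```bash
python3 -m crank '[{"delta_rot":[0,0,0.3],"xyz":[0.035,-0.016,0],"fingers":-1},{"delta_rot":[0,0,0.6],"xyz":[0.07,-0.032,0.01],"fingers":-1},{"delta_rot":[0,0,0.6],"xyz":[0.105,-0.048,0.03],"fingers":-1},{"delta_rot":[0,0,0.6],"xyz":[0.14,-0.064,0.05],"fingers":-1},{"delta_rot":[0,0,0.6],"xyz":[0.175,-0.08,0.07],"fingers":-1},{"delta_rot":[0,0,0.6],"xyz":[0.2,-0.091,0.09],"fingers":-1},{"delta_rot":[0,0,0.6],"xyz":[0.214,-0.0975,0.101],"fingers":-1},{"delta_rot":[0,0,0.6],"xyz":[0.214,-0.0975,0.101],"fingers":-1},{"delta_rot":[0,0,0.6],"xyz":[0.214,-0.0975,0.101],"fingers":-1}]'; python3 - <<'E'
from pose import *
d=save("wrist","w1.png"); print(d["origin"],d["fx"])
print(search_frame("wrist","grip")); print(proj(d,S(ST,(-.171,-.045,.08))), proj(d,S(ST,(-.171,-.073,.08))),proj(d,S(ST,(-.171,-.017,.08))))
go((.4265,-.0142,.06))
E
```

```text
t: 3.0
eef_pos: [0.4254, -0.0217, 0.1496]
tool_rot: [0.0, 0.775, 0.632, 0.0]
contact_force: [0.9, -0.2, 0.0]
gripper_width: 1.001
grasp_force: 0.0
[0.4390121  0.04655979 0.29103479] 291.4923284511329
[{'pixel': [324.1, 200.5], 'score': 0.58}]
[322.28249492 201.2956048 ] [322.64350849 235.6855588 ] [321.89504083 164.38694237]
xyz [ 0.0081 -0.0012  0.09  ] rot [ 0.09  0.01 -0.69]
```

View pics/w1.png

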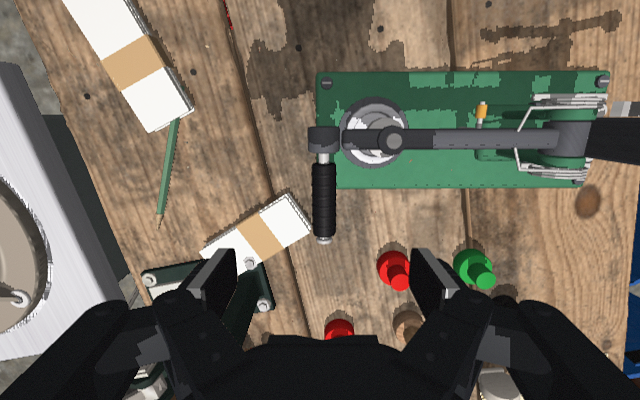

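The sleeve is where predicted: its centre is at (324,201) and it spans rows 163–237. The nest is at about (371,133). Near the left finger there is a dark press, around (210,280), so I'll check how far away and how tall it is before going down.

```bash
python3 - <<'E'
import cv2
a=cv2.imread("pics/top0.png")[260:400,320:460];b=cv2.imread("pics/scene0.png")[230:370,390:530]
cv2.imwrite("pics/d.png",cv2.resize(cv2.hconcat([a,b]),None,fx=2.8,fy=2.8,interpolation=cv2.INTER_CUBIC))
E
```

```text
(no output)
```

View pics/d.png

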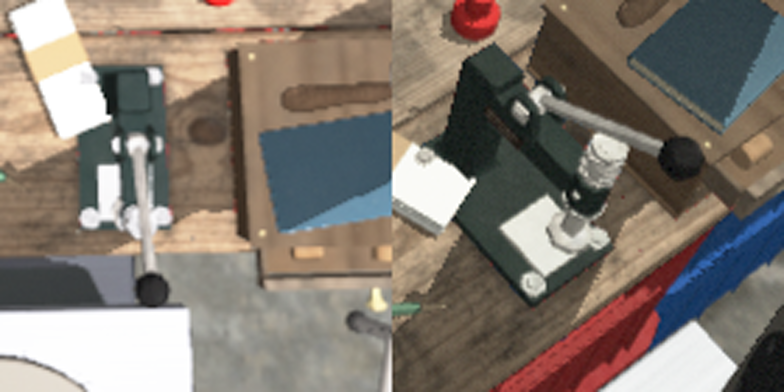

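The dark press's column top is at about top (364,293) and scene (425,253). I'll triangulate it.

```bash
python3 - <<'E'
from pose import *
dt=dict(fx=460.19,fy=460.19,cx=318.88,cy=199.81,origin=[.3031,-.0137,1.1042],rotation=np.array([-.6957,-.0779,.0749,.7101]))
ds=dict(fx=483.5,fy=483.5,cx=325.37,cy=207.33,origin=[.0248,.324,.8279],rotation=np.array([-.4407,-.1509,.306,.8303]))
print(tri(dt,(363.6,293),ds,(425,253)))
print("joint",tri(dt,(320+138/2.8,260+145/2.8),ds,(390+145/2.8,230+97/2.8)))
print("left corner col at z.11",onz(dt,(320+105/2.8,260+70/2.8),.11))
E
```

```text
[ 0.31617547 -0.10142119  0.13189568]
joint [ 0.27996592 -0.11010652  0.13267214]
left corner col at z.11 [ 0.33482243 -0.09000845  0.11      ]
```

```bash
python3 -m crank '[{"delta_rot":[0,0,-0.7],"xyz":[0.008,-0.001,0.02],"fingers":-1},{"delta_rot":[0,0,-0.7],"xyz":[0.008,-0.001,0.045],"fingers":-1},{"delta_rot":[0,0,-0.7],"xyz":[0.008,-0.001,0.07],"fingers":-1},{"delta_rot":[0,0,-0.7],"xyz":[0.008,-0.001,0.09],"fingers":-1},{"delta_rot":[0,0,-0.7],"xyz":[0.008,-0.001,0.09],"fingers":-1}]'; python3 - <<'E'
from pose import *
go((.4265,-.0142,.06))
E
```

```text
t: 3.6
eef_pos: [0.4247, -0.0143, 0.0579]
tool_rot: [-0.001, 0.772, 0.636, -0.001]
contact_force: [0.3, -0.6, 1.4]
gripper_width: 0.999
grasp_force: 0.0
xyz [ 0.0004  0.0017 -0.0021] rot [-0.18  0.05  0.01]
```

```bash
python3 -m crank '[{"delta_rot":[0,0,0],"xyz":[0,0.002,-0.001],"fingers":0},{"delta_rot":[0,0,0],"xyz":[0,0.002,-0.001],"fingers":0.3},{"delta_rot":[0,0,0],"xyz":[0,0.002,-0.001],"fingers":0.6},{"delta_rot":[0,0,0],"xyz":[0,0.002,-0.001],"fingers":1},{"delta_rot":[0,0,0],"xyz":[0,0.002,-0.001],"fingers":1},{"delta_rot":[0,0,0],"xyz":[0,0.002,-0.001],"fingers":1},{"delta_rot":[0,0,0],"xyz":[0,0.002,-0.001],"fingers":1}]' 40; python3 - <<'E'
from pose import *
o=telemetry.get_obs();print(o["eef_pos"],o["contact_force"],o["grasp_force"])
c,s=np.cos(ST[2]),np.sin(ST[2])
for i in range(0,19): a=i*.1; print(round(a,2),"y %.1f z %.1f"%(171*(1-np.cos(a)),-171*np.sin(a)))
E
```

```text
t: 4.3
eef_pos: [0.4279, -0.0136, 0.0606]
tool_rot: [0.0, 0.771, 0.636, 0.0]
contact_force: [0.3, 0.3, 5.0]
gripper_width: 0.196
grasp_force: 39.0
[ 0.4279201  -0.01364155  0.06064034] [0.34321691 0.27620046 5.03364877] 39.02542769908905
0.0 y 0.0 z -0.0
0.1 y 0.9 z -17.1
0.2 y 3.4 z -34.0
0.3 y 7.6 z -50.5
0.4 y 13.5 z -66.6
0.5 y 20.9 z -82.0
0.6 y 29.9 z -96.6
0.7 y 40.2 z -110.2
0.8 y 51.9 z -122.7
0.9 y 64.7 z -133.9
1.0 y 78.6 z -143.9
1.1 y 93.4 z -152.4
1.2 y 109.0 z -159.4
1.3 y 125.3 z -164.8
1.4 y 141.9 z -168.5
1.5 y 158.9 z -170.6
1.6 y 176.0 z -170.9
1.7 y 193.0 z -169.6
1.8 y 209.9 z -166.5
```

```bash
python3 -m crank '[{"delta_rot":[0,0,0],"xyz":[0,0.0002,-0.0085],"fingers":1},{"delta_rot":[0,0,0],"xyz":[0,0.001,-0.017],"fingers":1},{"delta_rot":[0,0,0],"xyz":[0,0.0034,-0.034],"fingers":1},{"delta_rot":[0,0,0],"xyz":[0,0.0076,-0.0505],"fingers":1},{"delta_rot":[0,0,0],"xyz":[0,0.0135,-0.0666],"fingers":1},{"delta_rot":[0,0,0],"xyz":[0,0.0209,-0.082],"fingers":1},{"delta_rot":[0,0,0],"xyz":[0,0.0299,-0.0966],"fingers":1},{"delta_rot":[0,0,0],"xyz":[0,0.0402,-0.1102],"fingers":1},{"delta_rot":[0,0,0],"xyz":[0,0.0519,-0.1227],"fingers":1},{"delta_rot":[0,0,0],"xyz":[0,0.0519,-0.1227],"fingers":1}]'; cat >> pose.py <<'E'
def arm():
    o=telemetry.get_obs(); c,s=np.cos(ST[2]),np.sin(ST[2]); p=o["eef_pos"]-np.array([ST[0],ST[1],0]); f=o["contact_force"]
    x=c*p[0]+s*p[1]; y=-s*p[0]+c*p[1]; z=p[2]+.019-.08
    fx=c*f[0]+s*f[1]; a=np.arctan2(z,-x)
    print("t",o["t"],"ang",a,"rad",np.hypot(x,z),"y",y,"fx %.1f fy %.1f fz %.1f tang(fwd+) %.1f"%(fx,-s*f[0]+c*f[1],f[2],-(fx*np.sin(a)+f[2]*np.cos(a))),"grip",o["grasp_force"],o["gripper_width"])
    return a
def nxt(angs):
    a0=arm()
    for a in angs: print("%.2f: y %.4f z %.4f"%(a,.171*(np.cos(a0)-np.cos(a)),-.171*(np.sin(a)-np.sin(a0))))
E
python3 - <<'E'
from pose import *
nxt(np.arange(.9,1.41,.1))
E
```

```text
t: 5.3
eef_pos: [0.4782, -0.0237, 0.1836]
tool_rot: [-0.0, 0.772, 0.636, -0.001]
contact_force: [-1.5, 0.3, -8.3]
gripper_width: 0.192
grasp_force: 39.9
t 5.3 ang 0.8025941177244399 rad 0.17048027193744705 y -0.04445578129951102 fx -1.6 fy 0.0 fz -8.3 tang(fwd+) 6.9 grip 39.895110726356506 0.19221947791273977
0.90: y 0.0125 z -0.0110
1.00: y 0.0264 z -0.0209
1.10: y 0.0413 z -0.0294
1.20: y 0.0569 z -0.0364
1.30: y 0.0731 z -0.0418
1.40: y 0.0898 z -0.0455
```

```bash
python3 -m crank '[{"delta_rot":[0,0,0],"xyz":[0,0.0125,-0.011],"fingers":1},{"delta_rot":[0,0,0],"xyz":[0,0.0264,-0.0209],"fingers":1},{"delta_rot":[0,0,0],"xyz":[0,0.0413,-0.0294],"fingers":1},{"delta_rot":[0,0,0],"xyz":[0,0.0569,-0.0364],"fingers":1},{"delta_rot":[0,0,0],"xyz":[0,0.0731,-0.0418],"fingers":1},{"delta_rot":[0,0,0],"xyz":[0,0.0814,-0.0438],"fingers":1},{"delta_rot":[0,0,0],"xyz":[0,0.0865,-0.0448],"fingers":1},{"delta_rot":[0,0,0],"xyz":[0,0.0865,-0.0448],"fingers":1}]'; 
python3 - <<'E'
from pose import *
nxt(np.arange(1.38,1.84,.02))
E
```

```text
t: 6.1
eef_pos: [0.5612, -0.0403, 0.2285]
tool_rot: [-0.001, 0.772, 0.636, -0.002]
contact_force: [-11.3, -2.5, 11.7]
gripper_width: 0.197
grasp_force: 42.4
t 6.1 ang 1.3718148516325146 rad 0.17087988710862717 y -0.04485106232083606 fx -10.6 fy -4.6 fz 11.7 tang(fwd+) 8.1 grip 42.38204777240753 0.19674318068044377
1.38: y 0.0014 z -0.0003
1.40: y 0.0047 z -0.0009
1.42: y 0.0081 z -0.0014
1.44: y 0.0115 z -0.0019
1.46: y 0.0149 z -0.0023
1.48: y 0.0183 z -0.0027
1.50: y 0.0217 z -0.0029
1.52: y 0.0251 z -0.0032
1.54: y 0.0285 z -0.0033
1.56: y 0.0320 z -0.0034
1.58: y 0.0354 z -0.0034
1.60: y 0.0388 z -0.0033
1.62: y 0.0422 z -0.0032
1.64: y 0.0456 z -0.0030
1.66: y 0.0490 z -0.0027
1.68: y 0.0524 z -0.0024
1.70: y 0.0558 z -0.0019
1.72: y 0.0592 z -0.0015
1.74: y 0.0626 z -0.0009
1.76: y 0.0660 z -0.0003
1.78: y 0.0693 z 0.0004
1.80: y 0.0727 z 0.0011
1.82: y 0.0760 z 0.0019
1.84: y 0.0793 z 0.0028
```

```bash
cat > ck.py <<'E'
from pose import *
import sys
o=telemetry.get_obs(); a=arm(); f=o["contact_force"]; fx=np.cos(ST[2])*f[0]+np.sin(ST[2])*f[1]
sys.exit(-(fx*np.sin(a)+f[2]*np.cos(a))>11)
E
C="python3 ck.py"
python3 -m crank '[{"delta_rot":[0,0,0],"xyz":[0,0.002,-0.001],"fingers":1},{"delta_rot":[0,0,0],"xyz":[0,0.004,-0.0015],"fingers":1},{"delta_rot":[0,0,0],"xyz":[0,0.005,-0.0018],"fingers":1}]' >/dev/null && $C && python3 -m crank '[{"delta_rot":[0,0,0],"xyz":[0,0.002,-0.0003],"fingers":1},{"delta_rot":[0,0,0],"xyz":[0,0.004,-0.0006],"fingers":1},{"delta_rot":[0,0,0],"xyz":[0,0.005,-0.0008],"fingers":1}]' >/dev/null && $C && python3 -m crank '[{"delta_rot":[0,0,0],"xyz":[0,0.002,-0.0003],"fingers":1},{"delta_rot":[0,0,0],"xyz":[0,0.004,-0.0005],"fingers":1},{"delta_rot":[0,0,0],"xyz":[0,0.005,-0.0007],"fingers":1}]' >/dev/null && $C && python3 -m crank '[{"delta_rot":[0,0,0],"xyz":[0,0.002,-0.0002],"fingers":1},{"delta_rot":[0,0,0],"xyz":[0,0.004,-0.0004],"fingers":1},{"delta_rot":[0,0,0],"xyz":[0,0.005,-0.0005],"fingers":1}]' >/dev/null && $C
```

```text
t 6.4 ang 1.3971590179328426 rad 0.171054680079174 y -0.04484248318402977 fx -7.6 fy -3.9 fz 5.7 tang(fwd+) 6.5 grip 41.9395387172699 0.19539468513448693False
```

```bash
sed -i 's/sys.exit(\(.*\)$/sys.exit(int(\1)/; ' ck.py; tail -1 ck.py
C="python3 ck.py"
python3 -m crank '[{"delta_rot":[0,0,0],"xyz":[0,0.002,-0.0003],"fingers":1},{"delta_rot":[0,0,0],"xyz":[0,0.004,-0.0006],"fingers":1},{"delta_rot":[0,0,0],"xyz":[0,0.005,-0.0008],"fingers":1}]' >/dev/null && $C && python3 -m crank '[{"delta_rot":[0,0,0],"xyz":[0,0.002,-0.0003],"fingers":1},{"delta_rot":[0,0,0],"xyz":[0,0.004,-0.0005],"fingers":1},{"delta_rot":[0,0,0],"xyz":[0,0.005,-0.0007],"fingers":1}]' >/dev/null && $C && python3 -m crank '[{"delta_rot":[0,0,0],"xyz":[0,0.002,-0.0002],"fingers":1},{"delta_rot":[0,0,0],"xyz":[0,0.004,-0.0004],"fingers":1},{"delta_rot":[0,0,0],"xyz":[0,0.005,-0.0005],"fingers":1}]' >/dev/null && $C && python3 -m crank '[{"delta_rot":[0,0,0],"xyz":[0,0.002,-0.0002],"fingers":1},{"delta_rot":[0,0,0],"xyz":[0,0.004,-0.0003],"fingers":1},{"delta_rot":[0,0,0],"xyz":[0,0.005,-0.0003],"fingers":1}]' >/dev/null && $C
```

```text
sys.exit(int(-(fx*np.sin(a)+f[2]*np.cos(a))>11))
t 6.7 ang 1.431506231934386 rad 0.1710812775760246 y -0.04490841929250172 fx -6.5 fy -3.8 fz 6.0 tang(fwd+) 5.6 grip 41.85851454734802 0.1905934118801361
t 7.0 ang 1.455941083873112 rad 0.17112476119783948 y -0.04490113693573482 fx -8.2 fy -3.8 fz 7.3 tang(fwd+) 7.3 grip 41.94180250167847 0.19542791109832833
t 7.3 ang 1.48365693332086 rad 0.1711218702346663 y -0.04492637685591656 fx -9.6 fy -3.4 fz 7.9 tang(fwd+) 8.9 grip 42.047728300094604 0.19430053194783642
t 7.6 ang 1.5062026555520267 rad 0.1711284947975591 y -0.044927499416677 fx -13.5 fy -3.4 fz 12.0 tang(fwd+) 12.7 grip 42.42978572845459 0.1932879188316452
```

```bash

python3 -m crank '[{"delta_rot":[0,0,0],"xyz":[0,0,0],"fingers":1},{"delta_rot":[0,0,0],"xyz":[0,0,0],"fingers":1}]' >/dev/null; python3 ck.py; python3 -m crank '[{"delta_rot":[0,0,0],"xyz":[0,0.001,-0.0001],"fingers":1},{"delta_rot":[0,0,0],"xyz":[0,0.002,-0.0001],"fingers":1},{"delta_rot":[0,0,0],"xyz":[0,0.002,-0.0001],"fingers":1},{"delta_rot":[0,0,0],"xyz":[0,0.002,-0.0001],"fingers":1}]' >/dev/null ; python3 ck.py
```

```text
t 7.8 ang 1.5050411475951606 rad 0.17113154668938166 y -0.044968631213850856 fx -15.1 fy -3.5 fz 11.7 tang(fwd+) 14.3 grip 42.385969161987305 0.1943831351956789
t 8.2 ang 1.5135965000500018 rad 0.17112872437485172 y -0.04497095010887054 fx -15.7 fy -5.1 fz 12.7 tang(fwd+) 15.0 grip 42.554492354393005 0.19382241940570627
```

```bash
sed '$d' ck.py > ck2.py; echo 'sys.exit(int(-(fx*np.sin(a)+f[2]*np.cos(a))<float(sys.argv[1])))' >> ck2.py; C="python3 ck2.py 4.5"
python3 -m crank '[{"delta_rot":[0,0,0],"xyz":[0,-0.001,0],"fingers":1},{"delta_rot":[0,0,0],"xyz":[0,-0.002,0.0001],"fingers":1},{"delta_rot":[0,0,0],"xyz":[0,-0.003,0.0002],"fingers":1},{"delta_rot":[0,0,0],"xyz":[0,-0.003,0.0002],"fingers":1}]' >/dev/null && $C && python3 -m crank '[{"delta_rot":[0,0,0],"xyz":[0,-0.001,0.0001],"fingers":1},{"delta_rot":[0,0,0],"xyz":[0,-0.002,0.0002],"fingers":1},{"delta_rot":[0,0,0],"xyz":[0,-0.002,0.0002],"fingers":1}]' >/dev/null && $C && python3 -m crank '[{"delta_rot":[0,0,0],"xyz":[0,-0.0005,0],"fingers":1},{"delta_rot":[0,0,0],"xyz":[0,-0.001,0.0001],"fingers":1},{"delta_rot":[0,0,0],"xyz":[0,-0.001,0.0001],"fingers":1}]' >/dev/null && $C && python3 -m crank '[{"delta_rot":[0,0,0],"xyz":[0,-0.0005,0],"fingers":1},{"delta_rot":[0,0,0],"xyz":[0,-0.001,0.0001],"fingers":1},{"delta_rot":[0,0,0],"xyz":[0,-0.001,0.0001],"fingers":1}]' >/dev/null && $C && python3 -m crank '[{"delta_rot":[0,0,0],"xyz":[0,-0.0005,0],"fingers":1},{"delta_rot":[0,0,0],"xyz":[0,-0.001,0.0001],"fingers":1},{"delta_rot":[0,0,0],"xyz":[0,-0.001,0.0001],"fingers":1}]' >/dev/null && $C
```

```text
t 8.6 ang 1.5000097562275707 rad 0.17113606795831246 y -0.04496426527233639 fx -13.4 fy -5.2 fz 9.9 tang(fwd+) 12.7 grip 42.35701560974121 0.1953919478002405
t 8.9 ang 1.49140917816929 rad 0.17113735819739448 y -0.044937850304490636 fx -10.3 fy -3.7 fz 9.9 tang(fwd+) 9.5 grip 42.27224349975586 0.1954549536304525
t 9.2 ang 1.4875247832529692 rad 0.17116021269505458 y -0.04494211909808428 fx -10.4 fy -4.5 fz 9.3 tang(fwd+) 9.6 grip 42.23868191242218 0.1964248846675072
t 9.5 ang 1.4829665561803986 rad 0.171133926148471 y -0.04496878578557727 fx -10.4 fy -4.7 fz 9.2 tang(fwd+) 9.5 grip 42.19994902610779 0.19661356521240506
t 9.8 ang 1.478410204295202 rad 0.1711400780836087 y -0.044915181673119066 fx -9.2 fy -3.0 fz 8.7 tang(fwd+) 8.4 grip 42.16464936733246 0.19693288242915524
```

```bash
C="python3 ck2.py 4.5"
python3 -m crank '[{"delta_rot":[0,0,0],"xyz":[0,-0.0005,0],"fingers":1},{"delta_rot":[0,0,0],"xyz":[0,-0.001,0.0001],"fingers":1},{"delta_rot":[0,0,0],"xyz":[0,-0.001,0.0001],"fingers":1}]' >/dev/null && $C && python3 -m crank '[{"delta_rot":[0,0,0],"xyz":[0,-0.0005,0],"fingers":1},{"delta_rot":[0,0,0],"xyz":[0,-0.001,0.0001],"fingers":1},{"delta_rot":[0,0,0],"xyz":[0,-0.001,0.0001],"fingers":1}]' >/dev/null && $C && python3 -m crank '[{"delta_rot":[0,0,0],"xyz":[0,-0.0005,0],"fingers":1},{"delta_rot":[0,0,0],"xyz":[0,-0.001,0.0001],"fingers":1},{"delta_rot":[0,0,0],"xyz":[0,-0.001,0.0001],"fingers":1}]' >/dev/null && $C && python3 -m crank '[{"delta_rot":[0,0,0],"xyz":[0,-0.0005,0],"fingers":1},{"delta_rot":[0,0,0],"xyz":[0,-0.001,0.0001],"fingers":1},{"delta_rot":[0,0,0],"xyz":[0,-0.001,0.0001],"fingers":1}]' >/dev/null && $C && python3 -m crank '[{"delta_rot":[0,0,0],"xyz":[0,-0.0005,0],"fingers":1},{"delta_rot":[0,0,0],"xyz":[0,-0.001,0.0001],"fingers":1},{"delta_rot":[0,0,0],"xyz":[0,-0.001,0.0001],"fingers":1}]' >/dev/null && $C
```

```text
t 10.1 ang 1.4733240759152582 rad 0.17111233559267214 y -0.04490109018241002 fx -8.0 fy -3.8 fz 8.7 tang(fwd+) 7.2 grip 42.13761806488037 0.19772577338967617
t 10.4 ang 1.4675474667654933 rad 0.17111389001662913 y -0.04489416265425706 fx -8.9 fy -3.7 fz 8.1 tang(fwd+) 8.0 grip 42.13529169559479 0.1964612685672197
t 10.7 ang 1.4616067869755744 rad 0.17115078909897283 y -0.044898724787482795 fx -8.2 fy -3.5 fz 8.1 tang(fwd+) 7.2 grip 42.13382005691528 0.19331167103297786
t 11.0 ang 1.4554947496408368 rad 0.17111038483960686 y -0.04490127977896469 fx -8.5 fy -3.9 fz 7.9 tang(fwd+) 7.5 grip 42.13101804256439 0.19650910204476862
t 11.3 ang 1.4494207368291434 rad 0.1710948916448446 y -0.044920932992222294 fx -8.0 fy -3.6 fz 8.0 tang(fwd+) 7.0 grip 42.126129269599915 0.1911813194505913
```

```bash
C="python3 ck2.py 4.5"
python3 -m crank '[{"delta_rot":[0,0,0],"xyz":[0,-0.0005,0],"fingers":1},{"delta_rot":[0,0,0],"xyz":[0,-0.001,0.0001],"fingers":1},{"delta_rot":[0,0,0],"xyz":[0,-0.001,0.0001],"fingers":1}]' >/dev/null && $C && python3 -m crank '[{"delta_rot":[0,0,0],"xyz":[0,-0.0005,0],"fingers":1},{"delta_rot":[0,0,0],"xyz":[0,-0.001,0.0001],"fingers":1},{"delta_rot":[0,0,0],"xyz":[0,-0.001,0.0001],"fingers":1}]' >/dev/null && $C && python3 -m crank '[{"delta_rot":[0,0,0],"xyz":[0,-0.0005,0],"fingers":1},{"delta_rot":[0,0,0],"xyz":[0,-0.001,0.0001],"fingers":1},{"delta_rot":[0,0,0],"xyz":[0,-0.001,0.0001],"fingers":1}]' >/dev/null && $C
```

```text
t 11.6 ang 1.4433028807048376 rad 0.17109032823311054 y -0.04491010442982027 fx -8.2 fy -3.3 fz 7.2 tang(fwd+) 7.2 grip 42.117446064949036 0.19470316650915762
t 11.9 ang 1.437468624083204 rad 0.17107105084679639 y -0.04487806195617769 fx -7.3 fy -3.3 fz 7.8 tang(fwd+) 6.2 grip 42.093127369880676 0.19592140800153723
t 12.2 ang 1.4339844978511218 rad 0.17109683324837557 y -0.04490832290787125 fx -7.3 fy -3.1 fz 6.6 tang(fwd+) 6.3 grip 41.9856995344162 0.19133827306267864
```

```bash
C="python3 ck2.py 2.5"
python3 -m crank '[{"delta_rot":[0,0,0],"xyz":[0,-0.0005,0.0001],"fingers":1},{"delta_rot":[0,0,0],"xyz":[0,-0.001,0.0001],"fingers":1},{"delta_rot":[0,0,0],"xyz":[0,-0.001,0.0001],"fingers":1}]' >/dev/null && $C && python3 -m crank '[{"delta_rot":[0,0,0],"xyz":[0,-0.0005,0],"fingers":1},{"delta_rot":[0,0,0],"xyz":[0,-0.001,0.0001],"fingers":1},{"delta_rot":[0,0,0],"xyz":[0,-0.001,0.0001],"fingers":1}]' >/dev/null && $C
```

```text
t 12.5 ang 1.4305631363218976 rad 0.17111939758533348 y -0.04488684697059096 fx -5.9 fy -2.8 fz 4.7 tang(fwd+) 5.2 grip 41.847079396247864 0.19581435454878243
t 12.8 ang 1.428214126310758 rad 0.17112021983890985 y -0.04485332922597573 fx -3.7 fy -4.3 fz 4.8 tang(fwd+) 3.0 grip 41.74975275993347 0.18977756140566324
```

```bash

python3 -m crank '[{"delta_rot":[0,0,0],"xyz":[0,-0.0005,0.0001],"fingers":1},{"delta_rot":[0,0,0],"xyz":[0,-0.001,0.0003],"fingers":1},{"delta_rot":[0,0,0],"xyz":[0,-0.001,0.0003],"fingers":1},{"delta_rot":[0,0,0],"xyz":[0,-0.001,0.0003],"fingers":1}]' >/dev/null ; python3 ck.py;  python3 -m crank '[{"delta_rot":[0,0,0],"xyz":[0,0,0],"fingers":1}]' >/dev/null ; python3 ck.py
```

```text
t 13.2 ang 1.4269666282108866 rad 0.17110895081422042 y -0.0448377765943424 fx -3.7 fy -4.4 fz 5.5 tang(fwd+) 2.9 grip 41.81241989135742 0.19647281509708864
t 13.3 ang 1.4268780573123054 rad 0.17108944716834448 y -0.04484328270664727 fx -4.6 fy -3.4 fz 5.8 tang(fwd+) 3.8 grip 41.814783811569214 0.1942656954344519
```

```bash

python3 -m crank '[{"delta_rot":[0,0,0],"xyz":[0,-0.0005,-0.0003],"fingers":1},{"delta_rot":[0,0,0],"xyz":[0,-0.001,-0.0006],"fingers":1},{"delta_rot":[0,0,0],"xyz":[0,-0.001,-0.0006],"fingers":1},{"delta_rot":[0,0,0],"xyz":[0,-0.001,-0.0006],"fingers":1}]' >/dev/null ; python3 ck.py;  python3 -m crank '[{"delta_rot":[0,0,0],"xyz":[0,0,0],"fingers":1}]' >/dev/null ; python3 ck.py
```

```text
t 13.7 ang 1.4245242536550815 rad 0.17117487875895598 y -0.04481909915697919 fx -0.8 fy -5.7 fz 1.9 tang(fwd+) 0.5 grip 41.34199798107147 0.19579844034162025
t 13.8 ang 1.4245453534002674 rad 0.17116560119333302 y -0.044798235822210236 fx -1.5 fy -4.8 fz 1.2 tang(fwd+) 1.3 grip 41.34700298309326 0.19137710466366595
```

```bash

python3 -m crank '[{"delta_rot":[0,0,0],"xyz":[0,0,0],"fingers":1},{"delta_rot":[0,0,0],"xyz":[0,0,0],"fingers":0.5},{"delta_rot":[0,0,0],"xyz":[0,0,0],"fingers":0.3},{"delta_rot":[0,0,0],"xyz":[0,0,0],"fingers":0.1},{"delta_rot":[0,0,0],"xyz":[0,0,0],"fingers":-0.1},{"delta_rot":[0,0,0],"xyz":[0,0,0],"fingers":-0.1},{"delta_rot":[0,0,0],"xyz":[0,0,0],"fingers":-0.1}]' 20; python3 ck.py; python3 - <<'E'
from pose import *
d=save("scene","s2.png",(180,60,460,260),2.8); print(search_frame("scene","grip"), [proj(d,S(ST,(-.171*np.cos(a),-.045,.08+.171*np.sin(a)))) for a in (0,1.425)])
E
```

```text
t: 14.5
eef_pos: [0.5704, -0.041, 0.2306]
tool_rot: [0.0, 0.771, 0.636, 0.0]
contact_force: [0.8, -0.5, 0.1]
gripper_width: 0.549
grasp_force: 0.0
t 14.5 ang 1.4265422379498718 rad 0.17139850529309378 y -0.043784829404524446 fx 0.9 fy -0.4 fz 0.1 tang(fwd+) -0.9 grip 0.0 0.5486448323655768
[] [array([345.02104578, 249.36043531]), array([315.39628976, 132.97626446])]
```

View pics/s2.png

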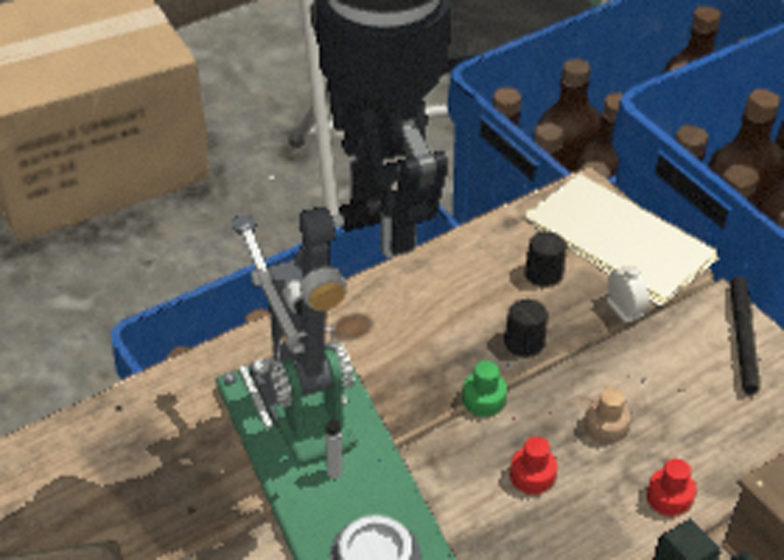

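The arm stands cocked by itself: upright, its die facing forward near (325,290) in the crop, with the gripper clear of it. The nest is open at (375,540). Next I'll go up and across to look at the stopper.

```bash
python3 - <<'E'
from pose import *
go((.488,-.26,.20))
E
```

```text
xyz [-0.2305 -0.0393  0.0306] rot [ 0.01 -0.01  0.11]
```

```bash
python3 -m crank '[{"delta_rot":[0,0,0],"xyz":[0,0,-0.02],"fingers":-0.1},{"delta_rot":[0,0,0],"xyz":[0,0,-0.05],"fingers":-0.1},{"delta_rot":[0,0,0],"xyz":[-0.005,0,-0.08],"fingers":-0.1},{"delta_rot":[0,0,0],"xyz":[-0.04,-0.005,-0.085],"fingers":-0.1},{"delta_rot":[0,0,0],"xyz":[-0.08,-0.01,-0.085],"fingers":-0.1},{"delta_rot":[0,0,0],"xyz":[-0.12,-0.02,-0.07],"fingers":-0.1},{"delta_rot":[0,0,0],"xyz":[-0.16,-0.03,-0.04],"fingers":-0.1},{"delta_rot":[0,0,0],"xyz":[-0.2,-0.039,-0.005],"fingers":-0.1},{"delta_rot":[0,0,0],"xyz":[-0.23,-0.039,0.03],"fingers":-0.1},{"delta_rot":[0,0,0],"xyz":[-0.23,-0.039,0.03],"fingers":-0.1}]'; python3 -m crank '[{"delta_rot":[0,0,0],"xyz":[0,0,0],"fingers":-0.1},{"delta_rot":[0,0,0],"xyz":[0,0,0],"fingers":-0.1}]' >/dev/null; python3 - <<'E'
from pose import *
d=save("wrist","w2.png"); print(d["origin"],d["rotation"])
for r in search_frame("wrist","stopper"): print(r, onz(d,r["pixel"],.02), d["img"][int(r["pixel"][1]),int(r["pixel"][0])])
for r in cut_out("wrist","stopper"):
    m=r["pixels"]; ys,xs=np.nonzero(m); print(r["pixel"],len(xs),xs.min(),xs.max(),ys.min(),ys.max(),d["img"][m].mean(0))
E
```

```text
t: 15.6
eef_pos: [0.4829, -0.2641, 0.1956]
tool_rot: [-0.003, 0.774, 0.633, -0.003]
contact_force: [-0.2, -0.3, 0.9]
gripper_width: 0.545
grasp_force: 0.0
[ 0.50206726 -0.19019414  0.34300425] [ 0.98571624 -0.13934583  0.01187341 -0.09383636]
{'pixel': [311.2, 128.6], 'score': 0.95} [ 0.48839405 -0.20084608  0.02      ] [228 180 131]
{'pixel': [241.7, 138.6], 'score': 0.77} [ 0.41214898 -0.19697168  0.02      ] [243  48  43]
{'pixel': [292.3, 52.4], 'score': 0.72} [ 0.48454876 -0.12422806  0.02      ] [145  27  22]
{'pixel': [373.7, 52.6], 'score': 0.67} [ 0.56499601 -0.13979498  0.02      ] [ 31 103  46]
[371.3, 54.7] 1083 355 389 33 72 [ 36.55032318 111.05078486  52.21514312]
[241.3, 137.7] 895 224 258 124 156 [197.90391061  40.18994413  36.27374302]
[293.1, 53.6] 1026 274 307 35 73 [147.39766082  25.53898635  23.42007797]
[312.1, 126.8] 790 297 327 114 146 [193.41772152 151.68101266 114.38481013]
```

View pics/w2.png

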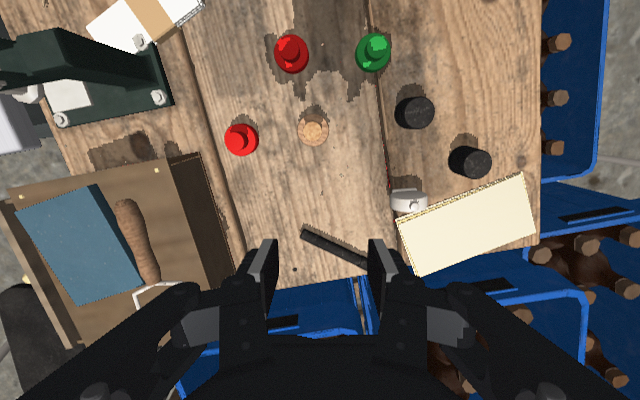

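The tan stopper is at about (313,130), with red at (241,138) and (292,53) and green at (373,53). The fingers will come down clear of all of them.

```bash
python3 - <<'E'
from pose import *
o=telemetry.get_obs(); print(o["eef_pos"],o["t"])
d=viewer.read_camera("wrist"); im=d["img"].astype(int)
m=[r for r in cut_out("wrist","stopper") if abs(r["pixel"][0]-312)<12 and abs(r["pixel"][1]-129)<12][0]["pixels"]
(c,rad)=cv2.minEnclosingCircle(np.argwhere(m)[:,::-1].astype(np.float32)); print(c,rad)
P=onz(d,c,.015);print(P); go((P[0],P[1],.08)); go((P[0],P[1],.022))
for r in (S((P[0],P[1],0),(0.018*np.cos(t),.018*np.sin(t),.019)) for t in (0,1.57,3.14,4.71)): print(proj(d,r))
E
```

```text
[ 0.48965032 -0.25853242  0.20187125] 15.95
(312.52789306640625, 129.5665283203125) 16.807985305786133
[ 0.48947763 -0.2024046   0.015     ]
xyz [ 0.0555 -0.0105  0.1215] rot [0.09 0.02 0.2 ]
xyz [ 0.0556 -0.0106  0.1795] rot [0.09 0.02 0.2 ]
[328.76909668 126.51530317]
[309.09787937 112.67969424]
[296.15031388 132.90838475]
[315.608443   146.26989826]
```

```bash
python3 -m crank '[{"delta_rot":[0,0,0.2],"xyz":[0.03,-0.006,0.03],"fingers":-0.1},{"delta_rot":[0,0,0.2],"xyz":[0.0555,-0.0105,0.06],"fingers":-0.1},{"delta_rot":[0,0,0.2],"xyz":[0.0555,-0.0105,0.1],"fingers":-0.1},{"delta_rot":[0,0,0.2],"xyz":[0.0555,-0.0105,0.12],"fingers":-0.1},{"delta_rot":[0,0,0.2],"xyz":[0.0555,-0.0105,0.12],"fingers":-0.1},{"delta_rot":[0,0,0.2],"xyz":[0.0555,-0.0105,0.12],"fingers":-0.1}]' 20; python3 - <<'E'
from pose import *
go((.4895,-.2024,.022))
E
```

```text
t: 16.65
eef_pos: [0.4892, -0.203, 0.0813]
tool_rot: [0.0, 0.772, 0.635, 0.0]
contact_force: [0.2, -0.3, 0.2]
gripper_width: 0.55
grasp_force: 0.0
xyz [0.0007 0.0002 0.0593] rot [ 0.04 -0.   -0.07]
```

```bash
python3 -m crank '[{"delta_rot":[0,0,0],"xyz":[0.0007,0.0002,0.025],"fingers":-0.1},{"delta_rot":[0,0,0],"xyz":[0.0007,0.0002,0.045],"fingers":-0.1},{"delta_rot":[0,0,0],"xyz":[0.0007,0.0002,0.059],"fingers":-0.1},{"delta_rot":[0,0,0],"xyz":[0.0007,0.0002,0.059],"fingers":-0.1},{"delta_rot":[0,0,0],"xyz":[0.0007,0.0002,0.059],"fingers":0.3},{"delta_rot":[0,0,0],"xyz":[0.0007,0.0002,0.059],"fingers":0.6},{"delta_rot":[0,0,0],"xyz":[0.0007,0.0002,0.059],"fingers":1},{"delta_rot":[0,0,0],"xyz":[0.0007,0.0002,0.059],"fingers":1},{"delta_rot":[0,0,0],"xyz":[0.0007,0.0002,0.059],"fingers":1},{"delta_rot":[0,0,0],"xyz":[0.0007,0.0002,0.059],"fingers":1}]' 20
```

```text
t: 17.65
eef_pos: [0.4899, -0.2028, 0.0228]
tool_rot: [0.001, 0.773, 0.635, 0.001]
contact_force: [-0.9, 1.2, 7.0]
gripper_width: 0.217
grasp_force: 19.9
```

```bash
python3 - <<'E'
from pose import *
go((.4805,-.035,.20))
E
```

```text
xyz [ 0.1627 -0.0413 -0.1773] rot [ 0.13  0.03 -0.1 ]
```

```bash
python3 -m crank '[{"delta_rot":[0,0,0],"xyz":[0,0,-0.02],"fingers":1},{"delta_rot":[0,0,0],"xyz":[0,0,-0.05],"fingers":1},{"delta_rot":[0,0,0],"xyz":[0,0,-0.09],"fingers":1},{"delta_rot":[0,0,0],"xyz":[0.02,-0.005,-0.13],"fingers":1},{"delta_rot":[0,0,0],"xyz":[0.055,-0.013,-0.16],"fingers":1},{"delta_rot":[0,0,0],"xyz":[0.095,-0.024,-0.177],"fingers":1},{"delta_rot":[0,0,0],"xyz":[0.13,-0.034,-0.177],"fingers":1},{"delta_rot":[0,0,0],"xyz":[0.1625,-0.0413,-0.177],"fingers":1},{"delta_rot":[0,0,0],"xyz":[0.1625,-0.0413,-0.177],"fingers":1},{"delta_rot":[0,0,0],"xyz":[0.1625,-0.0413,-0.177],"fingers":1}]'; python3 -m crank '[{"delta_rot":[0,0,0],"xyz":[0,0,0],"fingers":1},{"delta_rot":[0,0,0],"xyz":[0,0,0],"fingers":1}]' >/dev/null; python3 - <<'E'
from pose import *
o=telemetry.get_obs(); print(o["eef_pos"],o["grasp_force"],o["gripper_width"])
d=save("wrist","w3.png"); np.save("w3.npy",np.array([d["origin"]]+[rot(d["rotation"])[i] for i in range(3)])); print(d["fx"],d["cx"],d["cy"])
N=S(ST,(-.125,0,.028)); pts=np.array([proj(d,N+np.array([.0265*np.cos(t),.0265*np.sin(t),0])) for t in np.linspace(0,6.28,60)])
p2=np.array([proj(d,N+np.array([.0195*np.cos(t),.0195*np.sin(t),0])) for t in np.linspace(0,6.28,60)])
im=d["img"][:,:,::-1].copy(); big=cv2.resize(im,None,fx=4,fy=4,interpolation=cv2.INTER_CUBIC)
raw=big.copy()
for q in(pts,p2): cv2.polylines(big,[np.round(q*4+1.5).astype(int)],True,(0,0,255),1)
c=proj(d,N); x0,y0=(c*4-190).astype(int); print(c)
cv2.imwrite("pics/n1.png",cv2.hconcat([raw[y0:y0+380,x0:x0+380],big[y0:y0+380,x0:x0+380]]))
E
```

```text
t: 18.65
eef_pos: [0.4798, -0.0346, 0.199]
tool_rot: [0.0, 0.772, 0.636, 0.0]
contact_force: [-0.1, -0.6, -0.5]
gripper_width: 0.218
grasp_force: 19.7
[ 0.47975731 -0.03643172  0.19844582] 19.6981081366539 0.21727770577940086
291.4923284511329 322.628560252285 200.01563143637608
[312.40153165 128.75173813]
```

View pics/n1.png

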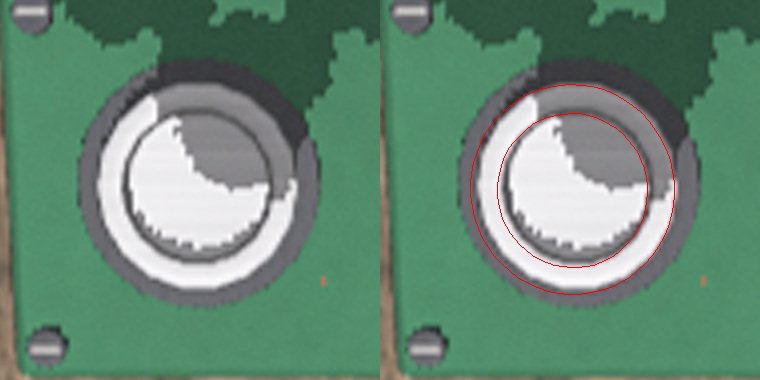

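```bash
python3 - <<'E'
from pose import *
o=telemetry.get_obs(); print(o["eef_pos"])
d=viewer.read_camera("wrist")
T=rot(o["tool_rot"]); c,s=np.cos(ST[2]),np.sin(ST[2])
big=cv2.resize(d["img"][:,:,::-1],None,fx=4,fy=4,interpolation=cv2.INTER_CUBIC);raw=big.copy()
B=o["eef_pos"]+T@np.array([0,0,.0228])
for r,h in((.018,0),(.018,.019),(.010,.039)):
    q=np.array([proj(d,B+np.array([r*np.cos(t),r*np.sin(t),h])) for t in np.linspace(0,6.28,60)])
    cv2.polylines(big,[np.round(q*4+1.5).astype(int)],True,(0,0,255),1); print(h,q.min(0),q.max(0))
cc=proj(d,B+np.array([0,0,.019])); x0,y0=(cc*4-190).astype(int); print(cc)
cv2.imwrite("pics/n2.png",cv2.hconcat([raw[y0:y0+380,x0:x0+380],big[y0:y0+380,x0:x0+380]]))
print([(r["pixel"],r["score"]) for r in search_frame("wrist","stopper")])
E
```

```text
[ 0.47979095 -0.03624706  0.1984723 ]
0 [293.31611329 206.72922039] [352.5545298  261.71665168]
0.019 [289.96222741 217.52372138] [356.01614864 277.98160362]
0.039 [302.21600319 247.90707684] [343.95207614 285.36780254]
[322.99974098 248.71791594]
[([408.4, 246.5], 0.76), ([303.8, 311.6], 0.67), ([324.7, 238.4], 0.59)]
```

View pics/n2.png

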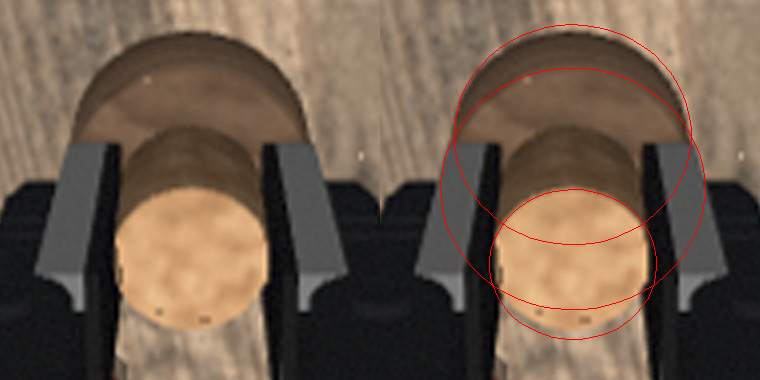

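Held upright and centred between the fingers: the cork top is centred at x≈573 against 573 predicted. The nest ring sits about 1.2 px right of and 0.7 px above my prediction, so I'll correct for that and approach.

```bash
python3 - <<'E'
from pose import *
N=S(ST,(-.1238,.001,0)); print(N); go((N[0],N[1],.065))
E
```

```text
[0.48169532 0.02195104 0.        ]
xyz [ 0.0571 -0.0094  0.1335] rot [-0.01  0.01 -0.18]
```

```bash
python3 -m crank '[{"delta_rot":[0,0,-0.1],"xyz":[0.025,-0.004,0.02],"fingers":1},{"delta_rot":[0,0,-0.2],"xyz":[0.05,-0.008,0.05],"fingers":1},{"delta_rot":[0,0,-0.2],"xyz":[0.057,-0.0094,0.085],"fingers":1},{"delta_rot":[0,0,-0.2],"xyz":[0.057,-0.0094,0.115],"fingers":1},{"delta_rot":[0,0,-0.2],"xyz":[0.057,-0.0094,0.133],"fingers":1},{"delta_rot":[0,0,-0.2],"xyz":[0.057,-0.0094,0.133],"fingers":1},{"delta_rot":[0,0,-0.2],"xyz":[0.057,-0.0094,0.133],"fingers":1},{"delta_rot":[0,0,-0.2],"xyz":[0.057,-0.0094,0.133],"fingers":1}]'; python3 - <<'E'
from pose import *
N=S(ST,(-.1238,.001,0)); go((N[0],N[1],.054))
E
```

```text
t: 19.8
eef_pos: [0.4827, 0.0226, 0.0667]
tool_rot: [0.001, 0.772, 0.636, 0.001]
contact_force: [-0.2, -0.2, 0.1]
gripper_width: 0.217
grasp_force: 19.7
xyz [-0.0008 -0.0008  0.0127] rot [ 0.12 -0.03  0.08]
```

```bash
python3 -m crank '[{"delta_rot":[0.1,0,0],"xyz":[-0.0006,-0.0007,0.006],"fingers":1},{"delta_rot":[0.1,0,0],"xyz":[-0.0006,-0.0007,0.0115],"fingers":1},{"delta_rot":[0.1,0,0],"xyz":[-0.0006,-0.0007,0.0115],"fingers":1},{"delta_rot":[0.1,0,0],"xyz":[-0.0006,-0.0007,0.0115],"fingers":1}]'; python3 - <<'E'
from pose import *
N=S(ST,(-.1238,.001,0)); go((N[0],N[1],.054))
E
python3 -m crank '[{"delta_rot":[0,0,0],"xyz":[0,0,0.003],"fingers":1},{"delta_rot":[0,0,0],"xyz":[0,0,0.005],"fingers":1},{"delta_rot":[0,0,0],"xyz":[0,0,0.007],"fingers":1},{"delta_rot":[0,0,0],"xyz":[0,0,0.007],"fingers":1}]'
```

```text
t: 20.2
eef_pos: [0.4807, 0.0222, 0.054]
tool_rot: [-0.001, 0.771, 0.636, -0.001]
contact_force: [-0.7, -1.0, -0.9]
gripper_width: 0.219
grasp_force: 19.7
xyz [-0.0001  0.001   0.    ] rot [-0.12  0.01  0.11]
t: 20.6
eef_pos: [0.481, 0.0223, 0.0469]
tool_rot: [-0.001, 0.771, 0.636, -0.0]
contact_force: [0.6, -0.3, 0.8]
gripper_width: 0.216
grasp_force: 19.7
```

```bash
python3 -m crank '[{"delta_rot":[0,0,0],"xyz":[0,0.0004,0.002],"fingers":1},{"delta_rot":[0,0,0],"xyz":[0,0.0004,0.004],"fingers":1},{"delta_rot":[0,0,0],"xyz":[0,0.0004,0.0055],"fingers":1},{"delta_rot":[0,0,0],"xyz":[0,0.0004,0.0055],"fingers":1}]'; python3 -m crank '[{"delta_rot":[0,0,0],"xyz":[0,0,0.0008],"fingers":1},{"delta_rot":[0,0,0],"xyz":[0,0,0.0015],"fingers":1},{"delta_rot":[0,0,0],"xyz":[0,0,0.0015],"fingers":1}]'
```

```text
t: 21.0
eef_pos: [0.4811, 0.0222, 0.0414]
tool_rot: [-0.001, 0.771, 0.636, -0.001]
contact_force: [-0.2, -0.6, -1.8]
gripper_width: 0.218
grasp_force: 19.7
t: 21.3
eef_pos: [0.4812, 0.0222, 0.0408]
tool_rot: [-0.0, 0.771, 0.636, -0.001]
contact_force: [-2.9, -0.5, 9.6]
gripper_width: 0.213
grasp_force: 20.6
```

```bash
python3 -m crank '[{"delta_rot":[0,0,0],"xyz":[0,0,-0.001],"fingers":0.5},{"delta_rot":[0,0,0],"xyz":[0,0,-0.001],"fingers":0.3},{"delta_rot":[0,0,0],"xyz":[0,0,-0.001],"fingers":0.1},{"delta_rot":[0,0,0],"xyz":[0,0,-0.001],"fingers":0},{"delta_rot":[0,0,0],"xyz":[0,0,-0.001],"fingers":0},{"delta_rot":[0,0,0],"xyz":[0,0,-0.015],"fingers":0},{"delta_rot":[0,0,0],"xyz":[0,0,-0.035],"fingers":0},{"delta_rot":[0,0,0],"xyz":[0,0,-0.065],"fingers":0},{"delta_rot":[0,0,0],"xyz":[0,0,-0.1],"fingers":0},{"delta_rot":[0,0,0],"xyz":[0,0,-0.14],"fingers":0}]'; python3 -m crank '[{"delta_rot":[0,0,0],"xyz":[-0.04,0,-0.02],"fingers":0},{"delta_rot":[0,0,0],"xyz":[-0.08,0,-0.03],"fingers":0},{"delta_rot":[0,0,0],"xyz":[-0.12,0,-0.03],"fingers":0},{"delta_rot":[0,0,0],"xyz":[-0.12,0,-0.03],"fingers":0},{"delta_rot":[0,0,0],"xyz":[-0.12,0,-0.03],"fingers":0},{"delta_rot":[0,0,0],"xyz":[-0.12,0,-0.03],"fingers":0}]'; python3 - <<'E'
from pose import *
b=save("scene","e.png",(190,80,440,280),3.0)
w=viewer.read_camera("wrist")["img"][:,:,::-1]
a=cv2.imread("pics/e.png"); a=cv2.resize(a,(500,400)); w=cv2.resize(w,(480,300))[:,60:360]
cv2.imwrite("pics/f.png",cv2.hconcat([a,cv2.copyMakeBorder(w,0,100,0,0,cv2.BORDER_CONSTANT)]))
E
```

```text
t: 22.3
eef_pos: [0.4806, 0.0222, 0.1818]
tool_rot: [-0.001, 0.771, 0.637, -0.001]
contact_force: [1.3, -0.5, -0.2]
gripper_width: 0.504
grasp_force: 0.0
t: 22.9
eef_pos: [0.4588, -0.0945, 0.2105]
tool_rot: [-0.001, 0.771, 0.637, -0.0]
contact_force: [-0.2, -0.3, 0.2]
gripper_width: 0.498
grasp_force: 0.0
```

View pics/f.png

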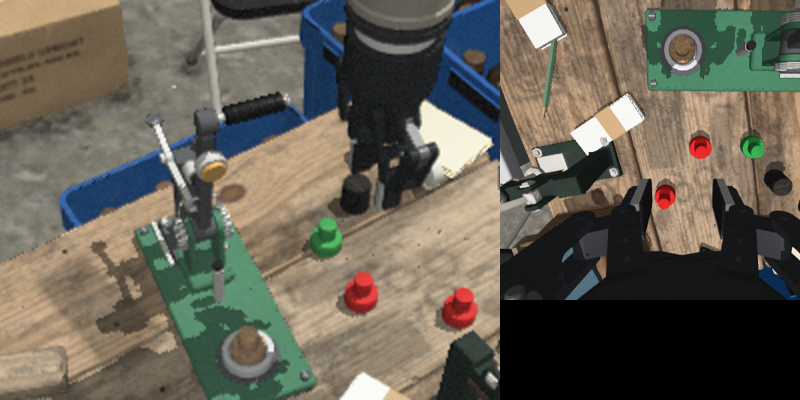

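The arm is cocked with its grip up at (255,108). The stopper stands level in the nest at (247,350), cork up, and the bystanders I can see in view haven't moved. Handing in.

```bash
python3 -c "
from station import job
print(job.hand_in())"
```

```text
the job is handed in; nothing more can be done
None
```

I handed the job in at about 23 s: the stamp stands cocked on its catch by itself, and the tan stopper is on the nest floor, cap down and cork up, with the bystanders untouched as far as the last pictures show; the hand-in returned no verdict.

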